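# Unpin a sprung gauge cover and hold it open at the pointer

### The job

Draw the black-gripped locking pin straight out of the hasp at the right front corner of the gauging station and lay it in the blue parts bin. Then lift the spring-loaded blue cover by its red handle until it is open to the angle marked by the red pointer on the quadrant, not swinging it well past the pointer, and finish while still holding the cover steady there by its handle, so that I can reach in to the dial indicator (it snaps shut if let go). Do not shift the pointer, and leave the other things on the bench where they are.

Things in the scene. Friction and masses are not known exactly. Their poses are not given: they have to be found in the camera images.
- station: Shaft gauging station, fixed to the bench: grey open housing 160 (x) x 220 (y) x 64 (z) mm with a sprung blue cover with a clear window on top, 96 mm high in all when shut. Origin: centre of its underside on the bench. Its -x side is the front (towards the robot), +y its left. The hinge axis runs along its y at x = +84 mm, z = 67 mm. The hasp is at the front near the right corner, the quadrant plate (110 mm radius, 3 mm thick) stands upright 10 mm off the left side.
- cover (a joint): Opening angle of the blue cover, rad; 0 = shut, grows as the front edge rises, stop at 1.3. A spring closes it: with the cover's weight it takes about 0.9 N m to leave 0 and about 1.7 N m at 0.95 rad, i.e. 4 to 9 N at the handle. It snaps shut when released.
- pointer (a joint): Angle of the red pointer on the quadrant, rad, measured as the cover's angle is: the cover is at the mark when both joints read the same. Clamped by friction.
- cover_hinge (a point): Middle of the cover's hinge axis, fixed to the station; its axes are those of the station.
- pointer_tip (a point): Middle of the red flag (14 x 24 x 5 mm) at the outer end of the pointer, 125 mm from the hinge axis, on the left side of the station.
- hasp (a point): Middle of the hasp on the axis of the pin, at x = -106, y = -90, z = 50 mm in the station's frame. Two 6 mm thick steel lugs of the housing, 22 mm apart inside (outer faces 34 mm apart), with the cover's 7 mm tang between them; round holes 10 mm in the lugs along the station's y.
- lock_pin: Loose locking pin, 75 mm long, 40 g, along its own y: 8 mm steel shank from y = -17 to +21 mm (rounded tip), a 20 mm shoulder against the hasp's right lug, then a black grip 16 mm in diameter from y = -20 to -54 mm. Origin on its axis in the middle of the hasp while it is in place. It comes out towards its -y (the station's right) by a straight pull of 40 mm or more; friction is slight.
- pin_grip (a point): Middle of the pin's black grip, on its axis (37 mm along the pin's -y from its origin).
- bin: Blue open parts bin, loose, 121 (x) x 100 (y) x 50 (z) mm, walls 3 mm, its front (-x) wall only 28 mm high; small screws fill it to about 24 mm above its underside, and the pin rests on them. Origin: centre of its underside.
- mug: Green mug, bystander, 86 x 116 x 94 mm.
- oil_can: Red oil can, bystander, 63 x 92 x 148 mm.
- log_book: Green log book, bystander, 100 x 142 x 15 mm.
- caliper: Vernier caliper lying near the front edge, bystander, 72 x 228 x 10 mm.
- calculator: Pocket calculator, bystander, 120 x 74 x 15 mm.
- block: Steel 1-2-3 block with holes, bystander, 26 x 76 x 51 mm.
- handle (a point): Middle of the cover's pull handle: a round red bar along the station's y, 12 mm in diameter and 80 mm long between two stems, 42 mm in front of the cover's front face (36 mm free behind the bar); moves with the cover. With the cover shut it lies at x = -122, y = 0, z = 83 mm in the station's frame, i.e. 206 mm in front of the hinge axis and 16 mm above it. The bar does not turn in its stems.

How it is judged:
By the outcome, as a careful person would: the job done as asked, in the order asked, and still so for the second after the job is handed in, while the arm keeps its last pose, push and grip.
It also fails if it takes over 64 s, if anything falls off the work surface, if the arm or the gripper's body presses on something with over 40 N, if the wrist force passes 120 N, or if a joint passes its speed limit or range.

### The arm

A 7-joint arm with a two-finger parallel gripper is mounted at the origin on a cart in front of the work surface, level with it; the furniture and walls round the work are solid. World frame = base frame: x ahead of the robot, y to its left, z up, the work surface at z = 0. Lengths are in m, angles in rad, forces in N, time in s.
With the tool pointing down it reaches from about 0.4 to 0.85 m from the base axis. Payload 10.4 kg.
Tool frame: the origin (TCP) lies between the finger pads; the fingertips stand tcp_to_tips ahead of it and the grasp point (between the pads) lies 8 mm behind it (tcp_to_tips is the distance from the TCP to the fingertips, in m); z points along the fingers, y is the line along which they close (so a half turn about z gives the same grasp; the last joint's range is limited). The gripper opens to 85 mm and grips with 20 to 120 N. Pads are 22 mm wide; open, the fingers measure 114 mm over their backs; the gripper's body (76 mm by 85 mm) begins 54 mm behind the grasp point. The pads swing forward as they close: fully open they stand 13 mm farther back than shut.
Start: joints at [1.25, 0.332, -0.065, 1.46, 0.022, 1.35, -0.088], TCP at [0.183, -0.598, 0.242] pointing down, gripper open.
Joint ranges: [-2.6, 2.6], [-0.5, 2.12], [-1.47, 1.34], [0.16, 2.42], [-1.27, 4.41], [0.06, 2.06], [-2.6, 2.6]. Speed limits (rad/s): [2.22, 2.22, 2.79, 2.79, 3.14, 3.14, 3.14].

### API

Orientations are given as a unit quaternion [x, y, z, w].
In Python, from workcell import * gives the robot as it stands.
- The arm moves only by the tool apply_moves, never from a script. Its argument "rows" is a list of rows, each an object of numbers: "x", "y", "z": the shift along the tool's x, y, z in mm; "ax", "ay", "az": the turn, a rotation vector about the tool's x, y, z in degrees; "gripper": the closure, from 0 (fully open) to 1 (shut). A call has 1 to 5 rows; each row shifts and turns the commanded pose from where the row before left it, along the tool's axes as they then stand; what a row does not reach is not made up. A row lasts 1/12 s, in which the tool goes at most 41.7 mm and 7.16 degrees, less where a joint would pass 70% of its speed; a pose out of reach is approached as far as the arm can. A call with a gripper value outside its range is refused whole. The fingers move at their own pace and stop on an object; "newtons" is the grip in N (left out, the last holds). Time passes only in rows, so rows that do not move let the fingers close. It gives the time, the measured TCP pose, the force, the opening and the grip force at its end, in the units of the state.
- get_obs(): the state, without advancing time (a new reading comes with each control period).
- camera(name): name is "scene" or "top" or "wrist"; returns a dict with "color" (384x512x3 uint8, red, green, blue), "fov_y" (degrees; the focal length in pixels is half the picture's height over the tangent of half this angle, whatever the lens; pixels are square), "cx", "cy" (the principal point, pixels), "k1" (the pictures are not rectified: a ray, as slopes to the right and down, at radius r is drawn at 1 + k1 r^2 times it, then the intrinsics apply), "rvec" (rotation vector, rad) and "tvec" (3), from world to camera coordinates, as OpenCV has them. Camera axes: x right, y down, z forward; pixel columns grow to the right and rows downward; lengths in m; the calibration is good to about 2 mm. A picture is of the moment at which its call begins. There is no depth.
- hand_in(): hands the job in; it is judged then, once.
The state is a dict: "clock": time; "joint_pos": joint angles; "joint_velocities": joint speeds; "tau": joint torques, N m; "position": TCP position; "ee_rot": TCP orientation; "ft_force": force on the tool from outside, world axes, zero at the start; "torque": the same for the moment, N m; "grip_width": opening from 0.0 (shut) to 1.0 (fully open); "grasp_force": force on a finger pad.
Only numpy, scipy, OpenCV 4.12 (cv2) and the standard library are available. Lean on these libraries where they do the work, as an engineer would, in place of code of your own. Each camera call takes 0.05 s, during which the arm holds its last target. There are 200 camera calls.

## Working session

There is one attempt and no reset: what is moved stays moved. The work goes in short steps, Python scripts to look and compute and a tool call to move; the robot and the scene stay as the last step left them, time stands still between calls to the robot, and variables do not carry over. Pictures are saved under pics/ and viewed, at most 12 in all, crops included, and the job is handed in when it is done.

Besides the shell and the picture viewer there is one more tool, called after ">>>" as name(argument=value, ...) on one line, values as JSON. apply_moves: Moves the arm, as the interface text tells. Its arguments: {"type":"object","properties":{"rows":{"type":"array","items":{"type":"object","properties":{"x":{"type":"number"},"y":{"type":"number"},"z":{"type":"number"},"ax":{"type":"number"},"ay":{"type":"number"},"az":{"type":"number"},"gripper":{"type":"number"}}}},"newtons":{"type":"number"}},"required":["rows"]}

```bash
mkdir -p pics; ls; cat > h.py <<'E'
from workcell import *
import numpy as np, cv2, pickle
from scipy.spatial.transform import Rotation as R
def shot(name,fn):
    c=camera(name); cv2.imwrite(f'pics/{fn}.png',cv2.cvtColor(c['color'],cv2.COLOR_RGB2BGR)); pickle.dump(c,open(f'pics/{fn}.pkl','wb')); return c
def load(fn): return pickle.load(open(f'pics/{fn}.pkl','rb'))
def K(c):
    f=192/np.tan(np.radians(c['fov_y'])/2); return np.array([[f,0,c['cx']],[0,f,c['cy']],[0,0,1.]]),np.array([c['k1'],0,0,0.])
def proj(c,P):
    k,d=K(c); return cv2.projectPoints(np.array(P,float).reshape(-1,3),np.array(c['rvec'],float),np.array(c['tvec'],float),k,d)[0].reshape(-1,2)
def ray(c,uv):
    k,d=K(c); n=cv2.undistortPoints(np.array(uv,float).reshape(-1,1,2),k,d).reshape(-1,2)
    Rm=cv2.Rodrigues(np.array(c['rvec'],float))[0]; o=-Rm.T@np.array(c['tvec'],float)
    return o,np.c_[n,np.ones(len(n))]@Rm
def onz(c,uv,z):
    o,d=ray(c,uv); z=np.broadcast_to(z,len(d)); return o+d*((z-o[2])/d[:,2])[:,None]
E
python3 - <<'E'
from h import *
a=shot('scene','s0');b=shot('top','t0')
for n in('s0','t0'):
    cv2.imwrite(f'pics/{n}b.png',cv2.resize(cv2.imread(f'pics/{n}.png'),(800,600),interpolation=cv2.INTER_CUBIC))
    c=load(n);print(c['fov_y'],c['cx'],c['cy'],c['k1'],ray(c,[[256,192]]))
print(get_obs())
E
```

```text
pics
44.83672293816464 262.7207954142387 182.16855684034684 -0.1934985221098798 (array([-0.32491883,  1.12644106,  0.95025857]), array([[ 0.52880994, -0.6503806 , -0.54591214]]))
50.684542377874926 254.69073895900294 186.7534893955633 0.04762890805812283 (array([0.39781972, 0.03107022, 1.28662933]), array([[ 0.10809227, -0.0246631 , -0.99392439]]))
{'clock': 0.1, 'joint_pos': array([ 1.2503518 ,  0.33282157, -0.0646982 ,  1.46087812,  0.02160988,
        1.34990752, -0.08849498]), 'joint_velocities': array([ 0.00122336, -0.00219759, -0.0002922 , -0.00063772,  0.00088829,
        0.00074082, -0.00231186]), 'tau': array([ 2.33993880e-03, -6.26744628e+01,  4.97903978e-02, -3.92429852e+01,
        1.62456022e-02,  7.06867766e-03, -3.60518186e-05]), 'position': array([ 0.18330752, -0.59716506,  0.2415775 ]), 'ee_rot': array([ 9.88929477e-01,  1.48384817e-01, -1.32663175e-04, -6.45898153e-04]), 'ft_force': array([ 0.01901591,  0.06631067, -0.35775843]), 'torque': array([ 0.01479867,  0.03963141, -0.01162454]), 'grasp_force': 0.0, 'grip_width': 1.0025858105853853}
```

View pics/s0b.png

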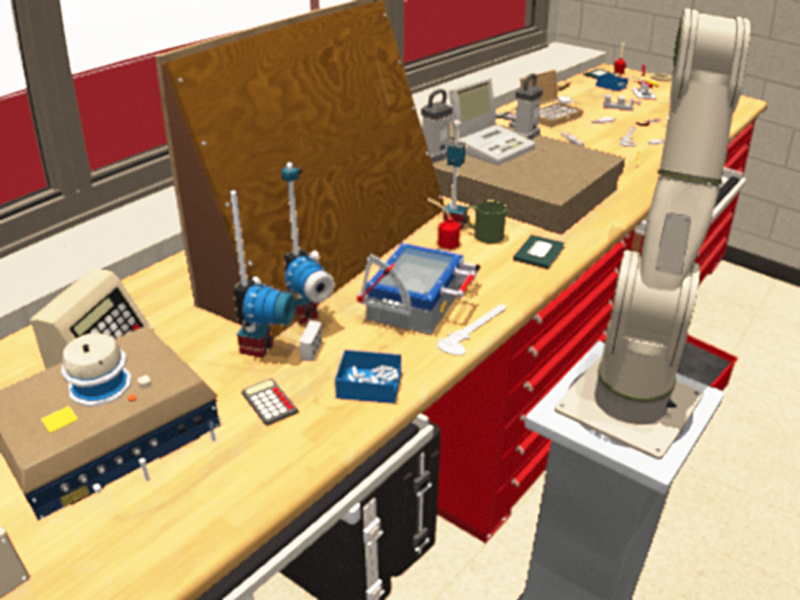

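View pics/t0b.png

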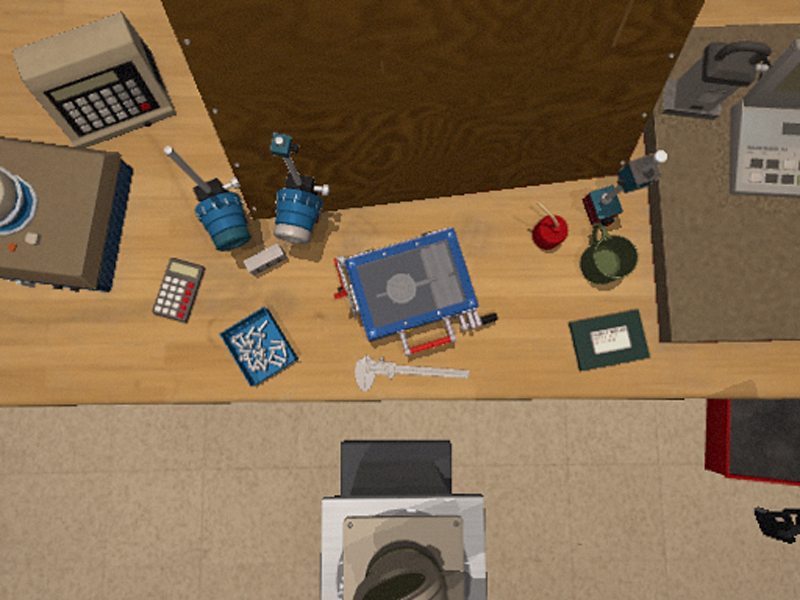

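The top view shows the station around (410,285) of 800x600, the pin grip at (487,319), the handle at (430,344), the bin at (260,346) and the pointer flag near (341,293). I'll take enlarged crops next.

```bash
python3 - <<'E'
import cv2
a=cv2.imread('pics/t0.png')[140:250,135:325]; cv2.imwrite('pics/c1.png',cv2.resize(a,None,fx=4.2,fy=4.2,interpolation=cv2.INTER_CUBIC))
a=cv2.imread('pics/s0.png')[150:215,225:310]; cv2.imwrite('pics/c2.png',cv2.resize(a,None,fx=9,fy=9,interpolation=cv2.INTER_CUBIC))
E
```

```text
(no output)
```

View pics/c1.png

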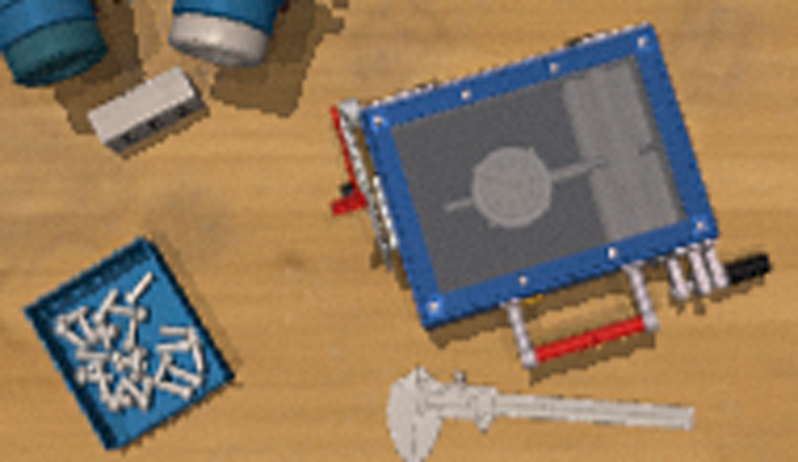

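View pics/c2.png

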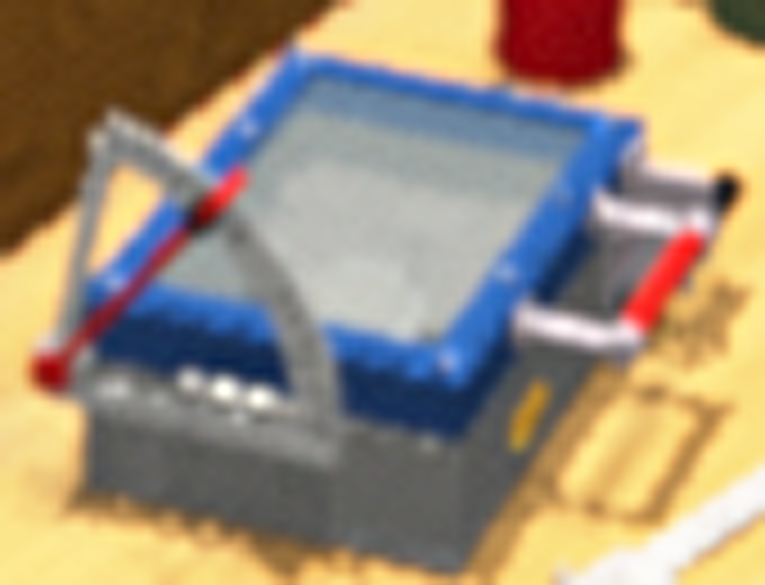

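Crop 1 gives the red bar from (532,357) to (650,323), the grip end at (768,265) and the flag at (349,205). Crop 2 gives the bar from (632,328) to (700,240), the flag at about (225,195) and the pointer pivot at (47,370). Next I fit the station pose.

```bash
cat > fit.py <<'E'
from h import *
from scipy.optimize import least_squares
t,s=load('t0'),load('s0')
T=lambda x,y:(135+(x+.5)/4.2-.5,140+(y+.5)/4.2-.5)
S=lambda x,y:(225+(x+.5)/9-.5,150+(y+.5)/9-.5)
# station pts mm
st=lambda p,P:np.array([p[0],p[1],0])+np.atleast_2d(P)/1000@R.from_euler('z',p[2]).as_matrix().T
obsT=[((-122,40,83),T(532,357)),((-122,-40,83),T(650,323)),((-106,-144,50),T(768,265)),((-80,110,96),T(428,328)),((-80,-110,96),T(718,238))]
obsS=[((-122,40,83),S(632,328)),((-122,-40,83),S(700,240)),((-106,-143,50),S(735,188)),((-80,110,64),S(460,440)),((-80,110,0),S(460,570))]
def res(p):
    return np.r_[(proj(t,st(p,[a for a,_ in obsT]))-[b for _,b in obsT]).ravel(),(proj(s,st(p,[a for a,_ in obsS]))-[b for _,b in obsS]).ravel()]
r=least_squares(res,[.6,0,.26],loss='soft_l1');p=r.x
if __name__=='__main__':
    print(p,np.degrees(p[2]));print(res(p).reshape(-1,2).round(1))
    def pt(q): # angle,y
        a,y=q;f=lambda rr:st(p,(84-rr*np.cos(a),y,67+rr*np.sin(a)))
        return np.r_[proj(t,f(125))[0]-T(349,205),proj(s,f(125))[0]-S(225,195)]
    q=least_squares(pt,[.8,125]);print('ptr',q.x,q.fun,pt([q.x[0]+.1,q.x[1]])-q.fun)
    print('grip',st(p,(-106,-127,50)),'handle',st(p,(-122,0,83)))
    b=onz(t,[T(25,310),T(148,238),T(235,378),T(112,448)],[.05,.05,.04,.028]);print(b)
    print(onz(t,[T(390,400),T(692,418),T(410,455)],.01))
E
python3 fit.py
```

```text
[ 0.56008516 -0.022091    0.27921377] 15.997770408316734
[[ 1.3 -0.1]
 [-1.   0.3]
 [ 0.6  0. ]
 [-0.8 -0.3]
 [ 1.7 -0. ]
 [-0.1  0.9]
 [-0.4 -0.2]
 [-0.3 -0.6]
 [ 0.3  0.7]
 [-0.2  1.4]]
ptr [  0.91564805 134.37116921] [ 0.10445614 -0.05688464 -0.13685828  0.17968256] [-1.20177483 -3.84506055 -2.84327834 -2.47680059]
grip [[ 0.49319147 -0.17338619  0.05      ]] handle [[ 0.44280992 -0.05571419  0.083     ]]
[[0.46981346 0.34971217 0.05      ]
 [0.52111761 0.26292164 0.05      ]
 [0.41969152 0.2004982  0.04      ]
 [0.37040989 0.29029722 0.028     ]]
[[ 0.4027962   0.08976409  0.01      ]
 [ 0.38744597 -0.13480615  0.01      ]
 [ 0.36228399  0.07500629  0.01      ]]
```

>>> apply_moves(rows=[{"x":28,"y":-21,"gripper":0.45},{"x":28,"y":-21},{"x":28,"y":-21},{"x":28,"y":-21},{"x":28,"y":-21}], newtons=40)

```text
invalid input at $.rows[0]: expected keys x, y, z, ax, ay, az, gripper
```

>>> apply_moves(rows=[{"x":28,"y":-21},{"x":28,"y":-21},{"x":28,"y":-21},{"x":28,"y":-21},{"x":28,"y":-21}])

```text
invalid input at $.rows[0]: expected keys x, y, z, ax, ay, az, gripper
```

>>> apply_moves(rows=[{"x":28,"y":-21},{"x":28,"y":-21},{"x":28,"y":-21},{"x":28,"y":-21},{"x":28,"y":-21}])

```text
invalid input at $.rows[0]: expected keys x, y, z, ax, ay, az, gripper
```

>>> apply_moves(rows=[{"az":-7},{"az":-7},{"az":-7},{"az":-7},{"az":-7}])

```text
invalid input at $.rows[0]: expected keys x, y, z, ax, ay, az, gripper
```

>>> apply_moves(rows=[{"az":-7},{"az":-7},{"az":-7},{"az":-7},{"az":-7}])

```text
invalid input at $.rows[0]: expected keys x, y, z, ax, ay, az, gripper
```

>>> apply_moves(rows=[{"az":-7},{"az":-7},{"az":-5},{"az":0}])

```text
invalid input at $.rows[0]: expected keys x, y, z, ax, ay, az, gripper
```

>>> apply_moves(rows=[{"x":28,"y":-21,"z":0,"ax":0,"ay":0,"az":0,"gripper":0.45},{"x":28,"y":-21,"z":0,"ax":0,"ay":0,"az":0,"gripper":0.45},{"x":28,"y":-21,"z":0,"ax":0,"ay":0,"az":0,"gripper":0.45},{"x":28,"y":-21,"z":0,"ax":0,"ay":0,"az":0,"gripper":0.45},{"x":28,"y":-21,"z":0,"ax":0,"ay":0,"az":0,"gripper":0.45}], newtons=40)

```text
clock: 0.52
position: [0.287, -0.4544, 0.242]
ee_rot: [0.989, 0.148, -0.0, -0.0]
ft_force: [0.3, -0.6, -0.2]
grip_width: 0.551
grasp_force: 0.0
```

>>> apply_moves(rows=[{"x":28,"y":-21,"z":0,"ax":0,"ay":0,"az":0,"gripper":0.45},{"x":28,"y":-21,"z":0,"ax":0,"ay":0,"az":0,"gripper":0.45},{"x":28,"y":-21,"z":0,"ax":0,"ay":0,"az":0,"gripper":0.45},{"x":28,"y":-21,"z":0,"ax":0,"ay":0,"az":0,"gripper":0.45},{"x":28,"y":-21,"z":0,"ax":0,"ay":0,"az":0,"gripper":0.45}])

```text
clock: 0.93
position: [0.39, -0.313, 0.2421]
ee_rot: [0.989, 0.148, -0.0, -0.0]
ft_force: [0.0, 0.4, 0.7]
grip_width: 0.553
grasp_force: 0.0
```

>>> apply_moves(rows=[{"x":28,"y":-21,"z":0,"ax":0,"ay":0,"az":0,"gripper":0.45},{"x":28,"y":-21,"z":0,"ax":0,"ay":0,"az":0,"gripper":0.45},{"x":28,"y":-21,"z":0,"ax":0,"ay":0,"az":0,"gripper":0.45},{"x":28,"y":-21,"z":0,"ax":0,"ay":0,"az":0,"gripper":0.45},{"x":28,"y":-21,"z":0,"ax":0,"ay":0,"az":0,"gripper":0.45}])

```text
clock: 1.35
position: [0.493, -0.1716, 0.2422]
ee_rot: [0.989, 0.148, -0.0, 0.0]
ft_force: [0.1, -0.2, -0.4]
grip_width: 0.553
grasp_force: 0.0
```

>>> apply_moves(rows=[{"x":0,"y":0,"z":0,"ax":0,"ay":0,"az":-7,"gripper":0.45},{"x":0,"y":0,"z":0,"ax":0,"ay":0,"az":-7,"gripper":0.45},{"x":0,"y":0,"z":0,"ax":0,"ay":0,"az":-7,"gripper":0.45},{"x":0,"y":0,"z":0,"ax":0,"ay":0,"az":-7,"gripper":0.45},{"x":0,"y":0,"z":0,"ax":0,"ay":0,"az":-7,"gripper":0.45}])

```text
clock: 1.77
position: [0.4923, -0.173, 0.2419]
ee_rot: [0.897, 0.442, -0.0, -0.0]
ft_force: [0.3, 0.2, -0.6]
grip_width: 0.548
grasp_force: 0.0
```

>>> apply_moves(rows=[{"x":0,"y":0,"z":0,"ax":0,"ay":0,"az":-7,"gripper":0.45},{"x":0,"y":0,"z":0,"ax":0,"ay":0,"az":-7,"gripper":0.45},{"x":0,"y":0,"z":0,"ax":0,"ay":0,"az":-7,"gripper":0.45},{"x":0,"y":0,"z":0,"ax":0,"ay":0,"az":-7,"gripper":0.45},{"x":0,"y":0,"z":0,"ax":0,"ay":0,"az":-7,"gripper":0.45}])

```text
clock: 2.18
position: [0.4923, -0.1731, 0.242]
ee_rot: [0.723, 0.691, -0.0, -0.0]
ft_force: [0.5, 0.2, -0.1]
grip_width: 0.547
grasp_force: 0.0
```

>>> apply_moves(rows=[{"x":0,"y":0,"z":0,"ax":0,"ay":0,"az":-7,"gripper":0.45},{"x":0,"y":0,"z":0,"ax":0,"ay":0,"az":-7,"gripper":0.45},{"x":0,"y":0,"z":0,"ax":0,"ay":0,"az":-5,"gripper":0.45},{"x":0,"y":0,"z":0,"ax":0,"ay":0,"az":0,"gripper":0.45}])

```text
clock: 2.52
position: [0.4923, -0.1731, 0.242]
ee_rot: [0.6, 0.8, -0.0, -0.0]
ft_force: [0.4, -0.3, -0.9]
grip_width: 0.552
grasp_force: 0.0
```

```bash
python3 - <<'E'
from h import *
c=shot('wrist','w1');cv2.imwrite('pics/w1b.png',cv2.resize(cv2.imread('pics/w1.png'),(800,600),interpolation=cv2.INTER_CUBIC))
o=get_obs();print(o['clock'],o['position'],R.from_quat(o['ee_rot']).as_matrix().round(3),o['joint_pos'].round(2),o['grip_width'],globals().get('tcp_to_tips'))
from fit import p,st
print(proj(c,st(p,[(-106,-127,50),(-106,-144,50),(-106,-110,50),(-122,-40,83),(-122,40,83),(-80,-110,96)])).round(1)*1.5625)
E
```

```text
2.5667 [ 0.49229091 -0.17312494  0.242043  ] [[-0.275  0.961 -0.   ]
 [ 0.961  0.275  0.   ]
 [ 0.    -0.    -1.   ]] [ 0.79  0.15 -0.58  1.71  0.09  1.31  0.46] 0.5517943832528589 0.011
[[398.125   270.625  ]
 [397.96875 291.5625 ]
 [398.28125 249.375  ]
 [374.84375 151.71875]
 [373.90625  15.78125]
 [437.03125 260.15625]]
```

View pics/w1b.png

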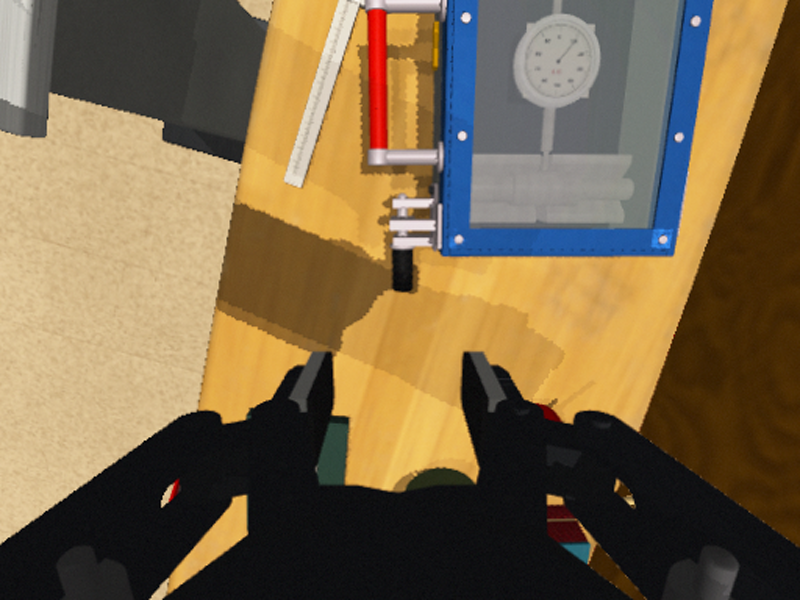

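The wrist view shows the black grip at (402,270), about 3 mm further along tool +y than predicted. The yaw is aligned. I correct for that and descend.

>>> apply_moves(rows=[{"x":-3.5,"y":3.3,"z":38,"ax":0,"ay":0,"az":0,"gripper":0.45},{"x":0,"y":0,"z":40,"ax":0,"ay":0,"az":0,"gripper":0.45},{"x":0,"y":0,"z":40,"ax":0,"ay":0,"az":0,"gripper":0.45},{"x":0,"y":0,"z":40,"ax":0,"ay":0,"az":0,"gripper":0.45},{"x":0,"y":0,"z":20,"ax":0,"ay":0,"az":0,"gripper":0.45}])

```text
clock: 2.98
position: [0.4941, -0.1749, 0.0597]
ee_rot: [0.603, 0.798, -0.001, -0.003]
ft_force: [-0.8, 0.0, -0.4]
grip_width: 0.553
grasp_force: 0.0
```

>>> apply_moves(rows=[{"x":0,"y":0,"z":20,"ax":0,"ay":0,"az":0,"gripper":0.45},{"x":0,"y":0,"z":0,"ax":0,"ay":0,"az":0,"gripper":0.45}])

```text
clock: 3.15
position: [0.494, -0.1748, 0.0404]
ee_rot: [0.603, 0.798, -0.001, -0.003]
ft_force: [-0.9, -0.3, -0.3]
grip_width: 0.548
grasp_force: 0.0
```

```bash
python3 - <<'E'
from h import *
c=shot('wrist','w2');cv2.imwrite('pics/w2b.png',cv2.resize(cv2.imread('pics/w2.png'),(800,600),interpolation=cv2.INTER_CUBIC))
E
```

```text
(no output)
```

View pics/w2b.png

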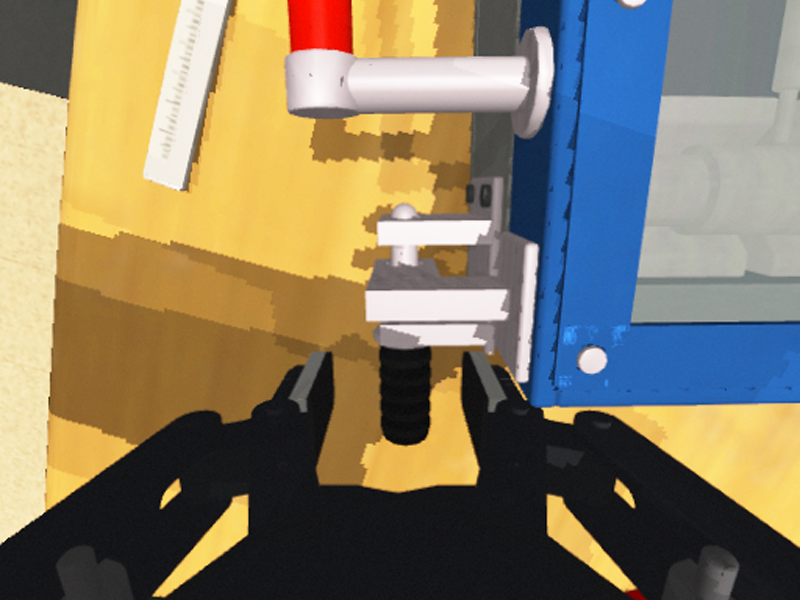

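The pin grip (405,395) lies about 6 px, or 2 mm, to tool +y of the middle of the finger gap at about 399. I nudge and close.

>>> apply_moves(rows=[{"x":0,"y":1.7,"z":-2,"ax":0,"ay":0,"az":0,"gripper":0.45},{"x":0,"y":0,"z":0,"ax":0,"ay":0,"az":0,"gripper":1},{"x":0,"y":0,"z":0,"ax":0,"ay":0,"az":0,"gripper":1},{"x":0,"y":0,"z":0,"ax":0,"ay":0,"az":0,"gripper":1},{"x":0,"y":0,"z":0,"ax":0,"ay":0,"az":0,"gripper":1}], newtons=30)

```text
clock: 3.62
position: [0.4987, -0.1756, 0.0474]
ee_rot: [0.602, 0.799, -0.0, 0.001]
ft_force: [-2.0, -0.1, 6.1]
grip_width: 0.175
grasp_force: 29.1
```

>>> apply_moves(rows=[{"x":0,"y":0,"z":0,"ax":0,"ay":0,"az":0,"gripper":1},{"x":0,"y":0,"z":0,"ax":0,"ay":0,"az":0,"gripper":1},{"x":0,"y":0,"z":0,"ax":0,"ay":0,"az":0,"gripper":1}])

```text
clock: 3.87
position: [0.4987, -0.1756, 0.0472]
ee_rot: [0.602, 0.799, -0.0, 0.001]
ft_force: [-1.2, -1.3, 6.9]
grip_width: 0.172
grasp_force: 29.3
```

>>> apply_moves(rows=[{"x":-8,"y":0,"z":0,"ax":0,"ay":0,"az":0,"gripper":1},{"x":-12,"y":0,"z":0,"ax":0,"ay":0,"az":0,"gripper":1},{"x":-14,"y":0,"z":0,"ax":0,"ay":0,"az":0,"gripper":1},{"x":-14,"y":0,"z":0,"ax":0,"ay":0,"az":0,"gripper":1},{"x":-12,"y":0,"z":0,"ax":0,"ay":0,"az":0,"gripper":1}])

```text
clock: 4.28
position: [0.5152, -0.2351, 0.0463]
ee_rot: [0.602, 0.799, -0.0, 0.0]
ft_force: [-0.7, -0.4, -0.8]
grip_width: 0.174
grasp_force: 29.1
```

>>> apply_moves(rows=[{"x":-10,"y":0,"z":0,"ax":0,"ay":0,"az":0,"gripper":1},{"x":0,"y":0,"z":0,"ax":0,"ay":0,"az":0,"gripper":1}])

```text
clock: 4.45
position: [0.5178, -0.2454, 0.0461]
ee_rot: [0.603, 0.798, -0.0, 0.0]
ft_force: [-0.7, -0.4, 0.3]
grip_width: 0.172
grasp_force: 29.1
```

```bash
python3 - <<'E'
from h import *
c=shot('wrist','w3');cv2.imwrite('pics/w3b.png',cv2.resize(cv2.imread('pics/w3.png')[150:],(700,320),interpolation=cv2.INTER_CUBIC))
E
```

```text
(no output)
```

View pics/w3b.png

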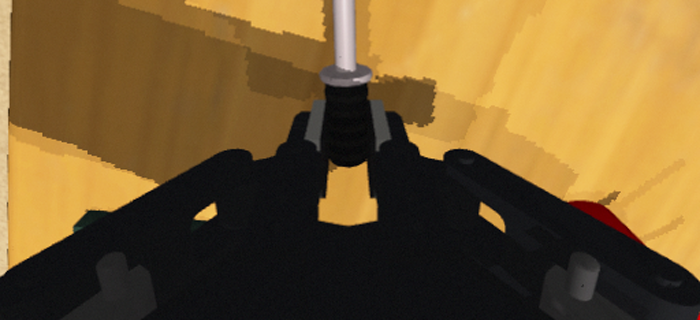

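The pin is fully drawn and held, with the shoulder at (345,75) clear of the hasp. I lift, carry it over and turn.

>>> apply_moves(rows=[{"x":0,"y":0,"z":-35,"ax":0,"ay":0,"az":0,"gripper":1},{"x":0,"y":0,"z":-40,"ax":0,"ay":0,"az":0,"gripper":1},{"x":0,"y":0,"z":-40,"ax":0,"ay":0,"az":0,"gripper":1},{"x":0,"y":0,"z":-40,"ax":0,"ay":0,"az":0,"gripper":1},{"x":0,"y":0,"z":-40,"ax":0,"ay":0,"az":0,"gripper":1}], newtons=40)

```text
clock: 4.92
position: [0.5173, -0.2411, 0.2433]
ee_rot: [0.601, 0.799, 0.0, -0.0]
ft_force: [0.4, -0.7, -1.5]
grip_width: 0.171
grasp_force: 41.0
```

>>> apply_moves(rows=[{"x":0,"y":0,"z":-20,"ax":0,"ay":0,"az":0,"gripper":1},{"x":38,"y":7,"z":0,"ax":0,"ay":0,"az":0,"gripper":1},{"x":38,"y":7,"z":0,"ax":0,"ay":0,"az":0,"gripper":1},{"x":38,"y":7,"z":0,"ax":0,"ay":0,"az":0,"gripper":1},{"x":38,"y":7,"z":0,"ax":0,"ay":0,"az":0,"gripper":1}])

```text
clock: 5.33
position: [0.5018, -0.0861, 0.2612]
ee_rot: [0.601, 0.799, -0.0, 0.0]
ft_force: [0.8, 0.4, -0.6]
grip_width: 0.167
grasp_force: 41.0
```

>>> apply_moves(rows=[{"x":38,"y":7,"z":0,"ax":0,"ay":0,"az":0,"gripper":1},{"x":38,"y":7,"z":0,"ax":0,"ay":0,"az":0,"gripper":1},{"x":38,"y":7,"z":0,"ax":0,"ay":0,"az":0,"gripper":1},{"x":38,"y":7,"z":0,"ax":0,"ay":0,"az":0,"gripper":1},{"x":38,"y":7,"z":0,"ax":0,"ay":0,"az":0,"gripper":1}])

```text
clock: 5.75
position: [0.4824, 0.1061, 0.2613]
ee_rot: [0.601, 0.799, -0.0, 0.0]
ft_force: [1.8, -0.5, -0.1]
grip_width: 0.169
grasp_force: 41.0
```

>>> apply_moves(rows=[{"x":38,"y":7,"z":0,"ax":0,"ay":0,"az":0,"gripper":1},{"x":38,"y":7,"z":0,"ax":0,"ay":0,"az":0,"gripper":1},{"x":38,"y":7,"z":0,"ax":0,"ay":0,"az":0,"gripper":1},{"x":38,"y":7,"z":0,"ax":0,"ay":0,"az":0,"gripper":1},{"x":33,"y":5,"z":0,"ax":0,"ay":0,"az":0,"gripper":1}])

```text
clock: 6.17
position: [0.4626, 0.2935, 0.2613]
ee_rot: [0.601, 0.799, 0.0, 0.0]
ft_force: [0.9, 0.2, 0.1]
grip_width: 0.17
grasp_force: 41.0
```

>>> apply_moves(rows=[{"x":0,"y":0,"z":0,"ax":0,"ay":0,"az":-7,"gripper":1},{"x":0,"y":0,"z":0,"ax":0,"ay":0,"az":-7,"gripper":1},{"x":0,"y":0,"z":0,"ax":0,"ay":0,"az":-7,"gripper":1},{"x":0,"y":0,"z":0,"ax":0,"ay":0,"az":-7,"gripper":1},{"x":0,"y":0,"z":0,"ax":0,"ay":0,"az":-7,"gripper":1}])

```text
clock: 6.58
position: [0.4632, 0.2912, 0.2611]
ee_rot: [0.33, 0.944, -0.0, -0.0]
ft_force: [-0.7, 0.2, -0.8]
grip_width: 0.17
grasp_force: 41.0
```

>>> apply_moves(rows=[{"x":0,"y":0,"z":0,"ax":0,"ay":0,"az":-7,"gripper":1},{"x":0,"y":0,"z":0,"ax":0,"ay":0,"az":-7,"gripper":1},{"x":0,"y":0,"z":0,"ax":0,"ay":0,"az":-7,"gripper":1},{"x":0,"y":0,"z":0,"ax":0,"ay":0,"az":-7,"gripper":1},{"x":0,"y":0,"z":0,"ax":0,"ay":0,"az":-7,"gripper":1}])

```text
clock: 7.0
position: [0.4633, 0.2911, 0.2612]
ee_rot: [0.031, 1.0, -0.0, -0.0]
ft_force: [0.7, -0.2, -0.4]
grip_width: 0.17
grasp_force: 41.2
```

>>> apply_moves(rows=[{"x":0,"y":0,"z":0,"ax":0,"ay":0,"az":-7,"gripper":1},{"x":0,"y":0,"z":0,"ax":0,"ay":0,"az":-7,"gripper":1},{"x":0,"y":0,"z":0,"ax":0,"ay":0,"az":-7,"gripper":1},{"x":0,"y":0,"z":0,"ax":0,"ay":0,"az":-7,"gripper":1},{"x":0,"y":0,"z":0,"ax":0,"ay":0,"az":-7,"gripper":1}])

```text
clock: 7.42
position: [0.4633, 0.291, 0.2612]
ee_rot: [-0.271, 0.963, -0.0, -0.0]
ft_force: [0.8, -0.2, -0.5]
grip_width: 0.166
grasp_force: 41.3
```

```bash
python3 - <<'E'
from h import *
c=shot('wrist','w4');cv2.imwrite('pics/w4b.png',cv2.resize(cv2.imread('pics/w4.png'),(640,480),interpolation=cv2.INTER_CUBIC))
o=get_obs();print(o['clock'],o['position'],R.from_quat(o['ee_rot']).as_matrix().round(3),o['joint_pos'].round(2))
E
```

```text
7.4667 [0.46344559 0.29087965 0.2610815 ] [[-0.848 -0.529 -0.   ]
 [-0.529  0.848 -0.001]
 [ 0.    -0.    -1.   ]] [ 0.37  0.41 -1.27  1.59  0.39  1.43  1.19]
```

View pics/w4b.png

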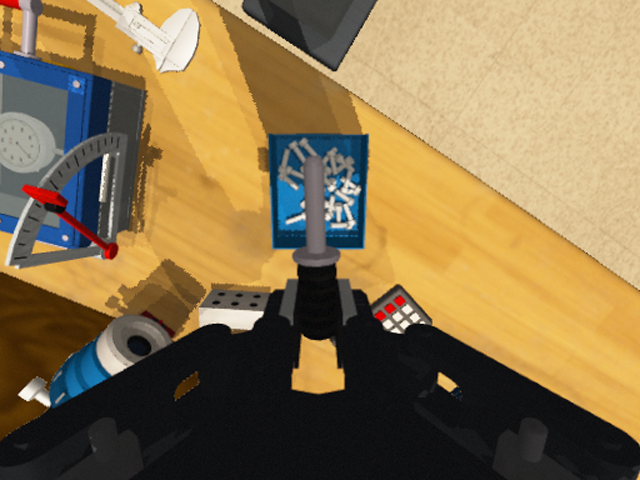

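The wrist view shows the bin rim from (270,135) to (366,248), aligned with the pin. I check the bin centre from these corners.

```bash
python3 - <<'E'
from h import *
c=load('w4')
q=onz(c,np.array([[270,135],[367,135],[365,248],[273,248]])/1.25,[.028,.028,.05,.05]);print(q.round(4),q.mean(0))
# project expected corners
b=np.array([[-60,50,28],[-60,-50,28],[60,-50,50],[60,50,50]])/1000
print((proj(c,b@R.from_euler('z',31,degrees=True).as_matrix().T+[.445,.276,0])*1.25).round(0))
M=R.from_quat(get_obs()['ee_rot']).as_matrix();print(((q.mean(0)-get_obs()['position'])@M*1000).round(1))
E
```

```text
[[0.4224 0.2067 0.028 ]
 [0.3693 0.2933 0.028 ]
 [0.4695 0.3537 0.05  ]
 [0.5211 0.2694 0.05  ]] [0.4455859  0.28079716 0.039     ]
[[364. 131.]
 [268. 130.]
 [268. 246.]
 [361. 247.]]
[ 20.4   1.  222.1]
```

>>> apply_moves(rows=[{"x":-3,"y":1,"z":38,"ax":0,"ay":0,"az":0,"gripper":1},{"x":0,"y":0,"z":40,"ax":0,"ay":0,"az":0,"gripper":1},{"x":0,"y":0,"z":40,"ax":0,"ay":0,"az":0,"gripper":1},{"x":0,"y":0,"z":40,"ax":0,"ay":0,"az":0,"gripper":1},{"x":0,"y":0,"z":30,"ax":0,"ay":0,"az":0,"gripper":1}])

```text
clock: 7.88
position: [0.4646, 0.2924, 0.0702]
ee_rot: [-0.267, 0.964, -0.0, -0.001]
ft_force: [0.1, -0.2, -0.3]
grip_width: 0.169
grasp_force: 41.3
```

>>> apply_moves(rows=[{"x":0,"y":0,"z":20,"ax":0,"ay":0,"az":0,"gripper":1},{"x":0,"y":0,"z":10,"ax":0,"ay":0,"az":0,"gripper":1},{"x":0,"y":0,"z":4,"ax":0,"ay":0,"az":0,"gripper":1},{"x":0,"y":0,"z":0,"ax":0,"ay":0,"az":0,"gripper":1}])

```text
clock: 8.22
position: [0.4659, 0.2933, 0.0394]
ee_rot: [-0.267, 0.964, 0.0, -0.0]
ft_force: [0.1, -0.3, 0.3]
grip_width: 0.161
grasp_force: 41.3
```

>>> apply_moves(rows=[{"x":0,"y":0,"z":3,"ax":0,"ay":0,"az":0,"gripper":1},{"x":0,"y":0,"z":0,"ax":0,"ay":0,"az":0,"gripper":0.58},{"x":0,"y":0,"z":0,"ax":0,"ay":0,"az":0,"gripper":0.58},{"x":0,"y":0,"z":0,"ax":0,"ay":0,"az":0,"gripper":0.58},{"x":0,"y":0,"z":0,"ax":0,"ay":0,"az":0,"gripper":0.58}])

```text
clock: 8.63
position: [0.4665, 0.2931, 0.0368]
ee_rot: [-0.268, 0.964, -0.0, 0.0]
ft_force: [0.5, -0.2, -1.1]
grip_width: 0.422
grasp_force: 0.0
```

>>> apply_moves(rows=[{"x":0,"y":0,"z":-10,"ax":0,"ay":0,"az":0,"gripper":0.58},{"x":0,"y":0,"z":-40,"ax":0,"ay":0,"az":0,"gripper":0.58},{"x":0,"y":0,"z":-40,"ax":0,"ay":0,"az":0,"gripper":0.58},{"x":0,"y":0,"z":-40,"ax":0,"ay":0,"az":0,"gripper":0.58},{"x":0,"y":0,"z":-40,"ax":0,"ay":0,"az":0,"gripper":0.58}])

```text
clock: 9.05
position: [0.4655, 0.2932, 0.209]
ee_rot: [-0.268, 0.963, 0.0, 0.0]
ft_force: [1.0, 0.1, 0.4]
grip_width: 0.424
grasp_force: 0.0
```

>>> apply_moves(rows=[{"x":0,"y":0,"z":-40,"ax":0,"ay":0,"az":0,"gripper":0.58},{"x":0,"y":0,"z":-14,"ax":0,"ay":0,"az":0,"gripper":0.58},{"x":0,"y":0,"z":0,"ax":0,"ay":0,"az":0,"gripper":0.58}])

```text
clock: 9.3
position: [0.4669, 0.2945, 0.2649]
ee_rot: [-0.268, 0.963, 0.001, 0.003]
ft_force: [0.7, 0.3, -0.5]
grip_width: 0.421
grasp_force: 0.0
```

```bash
python3 - <<'E'
from h import *
c=shot('wrist','w5');
# left: bin crop; right: quadrant crop of this and the previous shot
a=cv2.imread('pics/w5.png');b=cv2.imread('pics/w4.png')
L=cv2.resize(a[90:215,190:315],(396,396),interpolation=cv2.INTER_CUBIC);Rr=cv2.resize(b[90:220,0:130],(396,396),interpolation=cv2.INTER_CUBIC)
cv2.imwrite('pics/w5b.png',np.hstack([L,Rr]))
o=get_obs();print(o['clock'],o['position'],R.from_quat(o['ee_rot']).as_matrix().round(3))
E
```

```text
9.35 [0.46649898 0.29361783 0.26226532] [[-0.857 -0.516  0.003]
 [-0.516  0.857  0.001]
 [-0.003 -0.001 -1.   ]]
```

View pics/w5b.png

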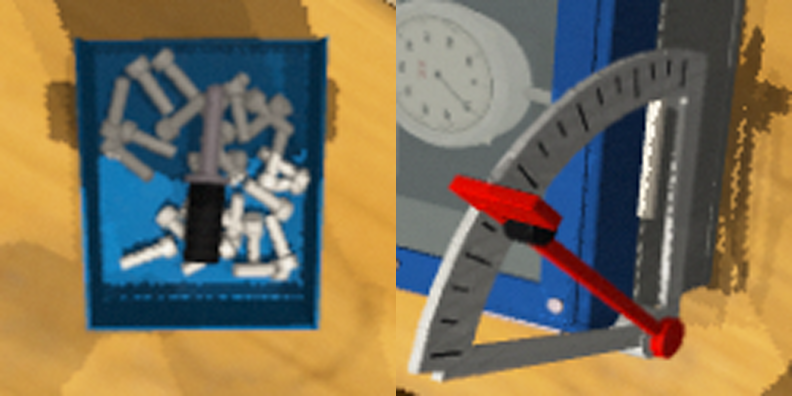

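The pin lies on the screws inside the bin. The flag centre is at about (109,205) in the right crop and the pivot at (269,337). I refine the station pose and pointer angle with the wrist views.

```bash
cat > fit2.py <<'E'
from fit import *
w1,w4=load('w1'),load('w4')
s1=1.5625
O=[(t,obsT),(s,obsS),(w1,[((-122,-40,83),(377/s1,152/s1)),((-122,40,83),(377/s1,10/s1)),((-106,-144,50),(401/s1,291/s1)),((-80,-110,96),(441/s1,256/s1))])]
C=lambda x,y:((x+.5)*130/396-.5,90+(y+.5)*130/396-.5)
def res2(q):
    p=q[:3];a,y,yp=q[3:]
    r=[(proj(c,st(p,[k[0] for k in o]))-[k[1] for k in o]).ravel() for c,o in O]
    f=lambda rr,yy:st(p,(84-rr*np.cos(a),yy,67+rr*np.sin(a)))
    r+=[proj(t,f(125,y))[0]-T(349,205),proj(s,f(125,y))[0]-S(225,195),proj(w4,f(125,y))[0]-C(109,205),proj(w4,f(0,yp))[0]-C(269,337),proj(s,f(0,yp))[0]-S(47,370)]
    return np.concatenate(r)
q=least_squares(res2,[*p,.9,134,134],loss='soft_l1');P=q.x
if __name__=='__main__':
    print(P,np.degrees(P[2]));r=res2(P).reshape(-1,2).round(1);print(r[10:].tolist())
    h=st(P,(-122,0,83))[0];o=get_obs();M=R.from_quat(o['ee_rot']).as_matrix()
    print('handle',h,'hinge',st(P,(84,0,67)),'tool delta',((h-o['position'])@M*1000).round(1))
E
python3 fit2.py
```

```text
[ 5.60928951e-01 -1.97941689e-02  2.84236108e-01  9.22858300e-01
  1.32721055e+02  1.26829696e+02] 16.28552935714592
[[0.2, -1.5], [-0.7, 2.1], [-0.2, -0.8], [-0.6, 1.2], [-0.2, -0.6], [-0.6, -0.0], [0.0, -0.3], [0.1, -0.2], [0.2, 0.0]]
handle [ 0.44382406 -0.05400593  0.083     ] hinge [[0.64155855 0.00376147 0.067     ]] tool delta [ 199.3 -286.   178.8]
```

>>> apply_moves(rows=[{"x":22,"y":-32,"z":0,"ax":0,"ay":0,"az":0,"gripper":0.58},{"x":22,"y":-32,"z":0,"ax":0,"ay":0,"az":0,"gripper":0.58},{"x":22,"y":-32,"z":0,"ax":0,"ay":0,"az":0,"gripper":0.58},{"x":22,"y":-32,"z":0,"ax":0,"ay":0,"az":0,"gripper":0.58},{"x":22,"y":-32,"z":0,"ax":0,"ay":0,"az":0,"gripper":0.58}])

```text
clock: 9.77
position: [0.4552, 0.117, 0.2595]
ee_rot: [-0.268, 0.963, 0.001, -0.001]
ft_force: [0.6, -0.2, 0.7]
grip_width: 0.421
grasp_force: 0.0
```

>>> apply_moves(rows=[{"x":22,"y":-32,"z":0,"ax":0,"ay":0,"az":0,"gripper":0.58},{"x":22,"y":-32,"z":0,"ax":0,"ay":0,"az":0,"gripper":0.58},{"x":22,"y":-32,"z":0,"ax":0,"ay":0,"az":0,"gripper":0.58},{"x":23,"y":-30,"z":0,"ax":0,"ay":0,"az":0,"gripper":0.58},{"x":0,"y":0,"z":0,"ax":0,"ay":0,"az":7,"gripper":0.58}])

```text
clock: 10.18
position: [0.4434, -0.0396, 0.2599]
ee_rot: [-0.208, 0.978, -0.0, -0.001]
ft_force: [-0.1, 0.3, -0.7]
grip_width: 0.415
grasp_force: 0.0
```

>>> apply_moves(rows=[{"x":0,"y":0,"z":0,"ax":0,"ay":0,"az":7,"gripper":0.58},{"x":0,"y":0,"z":0,"ax":0,"ay":0,"az":7,"gripper":0.58},{"x":0,"y":0,"z":0,"ax":0,"ay":0,"az":7,"gripper":0.58},{"x":0,"y":0,"z":0,"ax":0,"ay":0,"az":7,"gripper":0.58},{"x":0,"y":0,"z":0,"ax":0,"ay":0,"az":7,"gripper":0.58}])

```text
clock: 10.6
position: [0.4446, -0.0313, 0.26]
ee_rot: [0.098, 0.995, 0.001, -0.001]
ft_force: [-0.2, 0.1, 0.7]
grip_width: 0.419
grasp_force: 0.0
```

>>> apply_moves(rows=[{"x":0,"y":0,"z":0,"ax":0,"ay":0,"az":7,"gripper":0.58},{"x":0,"y":0,"z":0,"ax":0,"ay":0,"az":7,"gripper":0.58},{"x":0,"y":0,"z":0,"ax":0,"ay":0,"az":7,"gripper":0.58},{"x":0,"y":0,"z":0,"ax":0,"ay":0,"az":7,"gripper":0.58},{"x":0,"y":0,"z":0,"ax":0,"ay":0,"az":7,"gripper":0.58}])

```text
clock: 11.02
position: [0.4446, -0.0313, 0.26]
ee_rot: [0.393, 0.92, 0.0, -0.001]
ft_force: [0.3, 0.9, -0.2]
grip_width: 0.422
grasp_force: 0.0
```

>>> apply_moves(rows=[{"x":0,"y":0,"z":0,"ax":0,"ay":0,"az":7,"gripper":0.58},{"x":0,"y":0,"z":0,"ax":0,"ay":0,"az":7,"gripper":0.58},{"x":0,"y":0,"z":0,"ax":0,"ay":0,"az":7,"gripper":0.58},{"x":0,"y":0,"z":0,"ax":0,"ay":0,"az":7,"gripper":0.58},{"x":0,"y":0,"z":0,"ax":0,"ay":0,"az":0,"gripper":0.58}])

```text
clock: 11.43
position: [0.4447, -0.0313, 0.2602]
ee_rot: [0.604, 0.797, 0.0, -0.001]
ft_force: [-0.2, -0.7, -0.2]
grip_width: 0.42
grasp_force: 0.0
```

```bash
python3 fit2.py; python3 -c "
from h import *
o=get_obs();M=R.from_quat(o['ee_rot']).as_matrix();print(o['clock'],o['position'],M.round(3),o['joint_pos'].round(2),np.degrees(np.arctan2(M[1,0],M[0,0])))"
```

```text
[ 5.60928951e-01 -1.97941689e-02  2.84236108e-01  9.22858300e-01
  1.32721055e+02  1.26829696e+02] 16.28552935714592
[[0.2, -1.5], [-0.7, 2.1], [-0.2, -0.8], [-0.6, 1.2], [-0.2, -0.6], [-0.6, -0.0], [0.0, -0.3], [0.1, -0.2], [0.2, 0.0]]
handle [ 0.44382406 -0.05400593  0.083     ] hinge [[0.64155855 0.00376147 0.067     ]] tool delta [-21.8  -6.8 177.2]
11.4333 [ 0.4446683  -0.03128797  0.26017157] [[-0.271  0.962 -0.001]
 [ 0.962  0.271  0.001]
 [ 0.001 -0.001 -1.   ]] [ 1.58 -0.17 -1.44  1.83 -0.18  1.34  0.46] 105.74641097824234
```

>>> apply_moves(rows=[{"x":-11,"y":-3.4,"z":20,"ax":0,"ay":0,"az":0,"gripper":0.58},{"x":-11,"y":-3.4,"z":20,"ax":0,"ay":0,"az":0,"gripper":0.58},{"x":0,"y":0,"z":30,"ax":0,"ay":0,"az":-0.5,"gripper":0.58},{"x":0,"y":0,"z":20,"ax":0,"ay":0,"az":0,"gripper":0.58},{"x":0,"y":0,"z":0,"ax":0,"ay":0,"az":0,"gripper":0.58}])

```text
clock: 11.85
position: [0.4423, -0.0536, 0.1669]
ee_rot: [0.596, 0.803, 0.0, -0.004]
ft_force: [-1.0, 0.2, 0.1]
grip_width: 0.421
grasp_force: 0.0
```

```bash
python3 fit2.py|tail -1; python3 - <<'E'
from h import *
from fit2 import P,st
c=shot('wrist','w6');cv2.imwrite('pics/w6b.png',cv2.resize(cv2.imread('pics/w6.png'),(800,600),interpolation=cv2.INTER_CUBIC))
o=get_obs();M=R.from_quat(o['ee_rot']).as_matrix();print(o['clock'],o['position'],M.round(3),o['joint_pos'].round(2))
print((proj(c,st(P,[(-122,40,83),(-122,-40,83),(-106,-90,50)]))*1.5625).round(0))
E
```

```text
handle [ 0.44382406 -0.05400593  0.083     ] hinge [[0.64155855 0.00376147 0.067     ]] tool delta [-1.4  1.7 83.9]
11.9 [ 0.44352153 -0.05313277  0.16933808] [[-0.291  0.957 -0.003]
 [ 0.957  0.291  0.004]
 [ 0.005 -0.002 -1.   ]] [ 1.36  0.19 -1.41  1.95  0.2   1.17  0.17]
[[401. 239.]
 [399. 381.]
 [422. 426.]]
```

View pics/w6b.png

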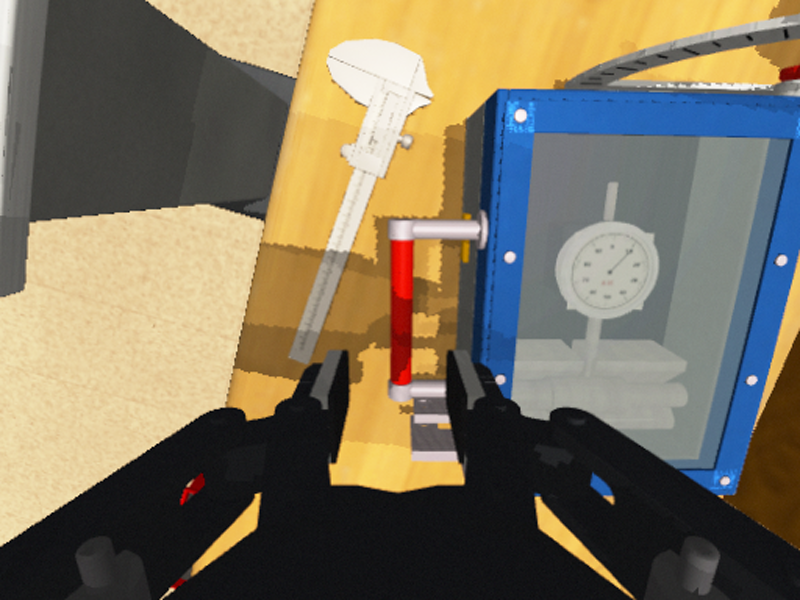

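The bar runs from (401,239) to (400,383), as predicted, and lies between the fingers. I descend and grip.

>>> apply_moves(rows=[{"x":-1,"y":1,"z":30,"ax":0,"ay":0,"az":0,"gripper":0.58},{"x":0,"y":0,"z":30,"ax":0,"ay":0,"az":0,"gripper":0.58},{"x":0,"y":0,"z":20,"ax":0,"ay":0,"az":0,"gripper":0.58},{"x":0,"y":0,"z":10,"ax":0,"ay":0,"az":0,"gripper":0.58},{"x":0,"y":0,"z":0,"ax":0,"ay":0,"az":0,"gripper":0.58}])

```text
clock: 12.32
position: [0.4459, -0.0547, 0.0809]
ee_rot: [0.597, 0.802, 0.0, -0.001]
ft_force: [-0.4, 0.5, -0.1]
grip_width: 0.421
grasp_force: 0.0
```

```bash
python3 fit2.py|tail -1; python3 -c "
from h import *
o=get_obs();M=R.from_quat(o['ee_rot']).as_matrix();print(o['clock'],o['position'],M.round(3),o['joint_pos'].round(2),o['ft_force'])"
```

```text
handle [ 0.44382406 -0.05400593  0.083     ] hinge [[0.64155855 0.00376147 0.067     ]] tool delta [ 1.3 -1.8 -2.1]
12.3167 [ 0.44591145 -0.05471906  0.08087095] [[-0.287  0.958 -0.001]
 [ 0.958  0.287  0.001]
 [ 0.001 -0.    -1.   ]] [ 1.15  0.36 -1.24  2.04  0.4   1.02 -0.  ] [-0.38816343  0.45714154 -0.08299611]
```

>>> apply_moves(rows=[{"x":0,"y":-1.5,"z":6,"ax":0,"ay":0,"az":0,"gripper":0.58},{"x":0,"y":0,"z":0,"ax":0,"ay":0,"az":0,"gripper":1},{"x":0,"y":0,"z":0,"ax":0,"ay":0,"az":0,"gripper":1},{"x":0,"y":0,"z":0,"ax":0,"ay":0,"az":0,"gripper":1},{"x":0,"y":0,"z":0,"ax":0,"ay":0,"az":0,"gripper":1}], newtons=60)

```text
clock: 12.73
position: [0.4449, -0.0557, 0.0759]
ee_rot: [0.598, 0.802, -0.0, 0.0]
ft_force: [-5.5, -1.2, 6.0]
grip_width: 0.118
grasp_force: 58.6
```

>>> apply_moves(rows=[{"x":0,"y":0,"z":0,"ax":0,"ay":0,"az":0,"gripper":1},{"x":0,"y":0,"z":0,"ax":0,"ay":0,"az":0,"gripper":1},{"x":0,"y":0,"z":0,"ax":0,"ay":0,"az":0,"gripper":1}])

```text
clock: 12.98
position: [0.4449, -0.0557, 0.0759]
ee_rot: [0.598, 0.802, -0.0, 0.0]
ft_force: [-4.9, -2.1, 7.0]
grip_width: 0.117
grasp_force: 58.6
```

```bash
cat > plan.py <<'E'
from fit2 import *
o=get_obs();M=R.from_quat(o['ee_rot']).as_matrix();g=o['position']-.008*M[:,2]
hin=st(P,(84,0,67))[0];B=R.from_euler('z',P[2]).as_matrix();d=(g-hin)@B*1000
print('clock',o['clock'],'grasp rel hinge mm',d.round(1),'radius',np.hypot(d[0],d[2]),'angle',np.arctan2(d[2],-d[0])-np.arctan2(16,206),'tilt',np.degrees(np.arcsin(np.clip(M[:,2]@B[:,0],-1,1))).round(1),'F',o['ft_force'].round(1),o['joint_pos'].round(2),'target',P[3])
E
python3 plan.py
```

```text
clock 12.9833 grasp rel hinge mm [-205.4   -1.9   16.9] radius 206.11029688820565 angle 0.004443508444482963 tilt 0.0 F [-4.9 -2.1  7. ] [ 1.14  0.37 -1.23  2.05  0.41  1.01 -0.01] target 0.9228583001852734
```

```bash
cat > arc.py <<'E'
import numpy as np,sys
# args: start angle, end angle, start tilt deg, end tilt deg, n
a0,a1,t0,t1,n=map(float,sys.argv[1:]);n=int(n);ph=np.arctan2(16,206)
def tcp(a,t):  # station x,z mm; tool z = (-sin t,-cos t), tool y=(cos t,-sin t)
    return np.array([-206.6*np.cos(a+ph)-8*np.sin(t),206.6*np.sin(a+ph)-8*np.cos(t)])
c=tcp(a0,np.radians(t0));T=t0
for i in range(1,n+1):
    s=i/n;w=tcp(a0+(a1-a0)*s,np.radians(t0+(t1-t0)*s));d=w-c;t=np.radians(T)
    y=np.array([np.cos(t),-np.sin(t)]);z=np.array([-np.sin(t),-np.cos(t)])
    r=[round(v*2)/2 for v in(d@y,d@z)];c=c+r[0]*y+r[1]*z;T+=(t1-t0)/n
    print(i,'y %.1f z %.1f ax %.2f'%(*r,(t1-t0)/n))
E
python3 arc.py 0 0.9 0 24 24
```

```text
1 y 0.5 z -7.5 ax 1.00
2 y 1.0 z -8.0 ax 1.00
3 y 1.0 z -7.5 ax 1.00
4 y 1.0 z -7.5 ax 1.00
5 y 1.0 z -8.0 ax 1.00
6 y 1.5 z -7.5 ax 1.00
7 y 1.5 z -7.5 ax 1.00
8 y 1.5 z -7.5 ax 1.00
9 y 2.0 z -7.5 ax 1.00
10 y 2.0 z -7.5 ax 1.00
11 y 2.0 z -7.5 ax 1.00
12 y 2.5 z -7.5 ax 1.00
13 y 2.5 z -7.0 ax 1.00
14 y 2.5 z -7.5 ax 1.00
15 y 2.5 z -7.0 ax 1.00
16 y 3.0 z -7.0 ax 1.00
17 y 3.0 z -7.5 ax 1.00
18 y 3.0 z -7.0 ax 1.00
19 y 3.5 z -6.5 ax 1.00
20 y 3.0 z -7.0 ax 1.00
21 y 4.0 z -7.0 ax 1.00
22 y 3.5 z -6.5 ax 1.00
23 y 4.0 z -7.0 ax 1.00
24 y 4.0 z -6.5 ax 1.00
```

>>> apply_moves(rows=[{"x":0,"y":0.5,"z":-7.5,"ax":1,"ay":0,"az":0,"gripper":1},{"x":0,"y":1,"z":-8,"ax":1,"ay":0,"az":0,"gripper":1},{"x":0,"y":1,"z":-7.5,"ax":1,"ay":0,"az":0,"gripper":1},{"x":0,"y":1,"z":-7.5,"ax":1,"ay":0,"az":0,"gripper":1},{"x":0,"y":1,"z":-8,"ax":1,"ay":0,"az":0,"gripper":1}])

```text
clock: 13.4
position: [0.4502, -0.0541, 0.1137]
ee_rot: [0.597, 0.801, -0.035, -0.026]
ft_force: [2.8, -1.4, -9.7]
grip_width: 0.12
grasp_force: 58.2
```

>>> apply_moves(rows=[{"x":0,"y":1.5,"z":-7.5,"ax":1,"ay":0,"az":0,"gripper":1},{"x":0,"y":1.5,"z":-7.5,"ax":1,"ay":0,"az":0,"gripper":1},{"x":0,"y":1.5,"z":-7.5,"ax":1,"ay":0,"az":0,"gripper":1}])

```text
clock: 13.65
position: [0.4566, -0.0522, 0.1356]
ee_rot: [0.596, 0.8, -0.056, -0.042]
ft_force: [1.8, -2.0, -9.0]
grip_width: 0.116
grasp_force: 58.3
```

```bash
python3 plan.py
```

```text
clock 13.65 grasp rel hinge mm [-192.1   -1.8   76.5] radius 206.74985985812708 angle 0.30166064084667304 tilt -8.0 F [ 1.8 -2.  -9. ] [ 1.02  0.4  -1.2   1.87  0.41  1.3  -0.04] target 0.9228583001852734
```

Tracking well: the angle is 0.302 and the radius holds. I continue the arc.

>>> apply_moves(rows=[{"x":0,"y":2,"z":-7.5,"ax":1,"ay":0,"az":0,"gripper":1},{"x":0,"y":2,"z":-7.5,"ax":1,"ay":0,"az":0,"gripper":1},{"x":0,"y":2,"z":-7.5,"ax":1,"ay":0,"az":0,"gripper":1},{"x":0,"y":2.5,"z":-7.5,"ax":1,"ay":0,"az":0,"gripper":1},{"x":0,"y":2.5,"z":-7,"ax":1,"ay":0,"az":0,"gripper":1}])

```text
clock: 14.07
position: [0.4723, -0.0476, 0.1699]
ee_rot: [0.594, 0.796, -0.092, -0.069]
ft_force: [-6.7, -2.2, -5.6]
grip_width: 0.115
grasp_force: 58.4
```

>>> apply_moves(rows=[{"x":0,"y":2.5,"z":-7.5,"ax":1,"ay":0,"az":0,"gripper":1},{"x":0,"y":2.5,"z":-7,"ax":1,"ay":0,"az":0,"gripper":1},{"x":0,"y":3,"z":-7,"ax":1,"ay":0,"az":0,"gripper":1},{"x":0,"y":3,"z":-7.5,"ax":1,"ay":0,"az":0,"gripper":1},{"x":0,"y":3,"z":-7,"ax":1,"ay":0,"az":0,"gripper":1}])

```text
clock: 14.48
position: [0.4939, -0.0412, 0.2011]
ee_rot: [0.59, 0.791, -0.127, -0.095]
ft_force: [-7.6, -4.4, -4.6]
grip_width: 0.114
grasp_force: 58.3
```

```bash
python3 plan.py
```

```text
clock 14.4833 grasp rel hinge mm [-151.9   -1.7  141.7] radius 207.6768091922893 angle 0.6732091790274822 tilt -18.3 F [-7.6 -4.4 -4.6] [ 0.77  0.54 -1.11  1.58  0.46  1.65 -0.11] target 0.9228583001852734
```

>>> apply_moves(rows=[{"x":0,"y":3.5,"z":-6.5,"ax":1,"ay":0,"az":0,"gripper":1},{"x":0,"y":3,"z":-7,"ax":1,"ay":0,"az":0,"gripper":1},{"x":0,"y":4,"z":-7,"ax":1,"ay":0,"az":0,"gripper":1},{"x":0,"y":3.5,"z":-6.5,"ax":1,"ay":0,"az":0,"gripper":1},{"x":0,"y":4,"z":-7,"ax":1,"ay":0,"az":0,"gripper":1}])

```text
clock: 14.9
position: [0.5207, -0.0333, 0.2275]
ee_rot: [0.585, 0.785, -0.162, -0.121]
ft_force: [-13.5, -3.9, 2.3]
grip_width: 0.115
grasp_force: 58.4
```

>>> apply_moves(rows=[{"x":0,"y":4,"z":-6.5,"ax":1,"ay":0,"az":0,"gripper":1},{"x":0,"y":0,"z":0,"ax":0,"ay":0,"az":0,"gripper":1},{"x":0,"y":0,"z":0,"ax":0,"ay":0,"az":0,"gripper":1}])

```text
clock: 15.15
position: [0.5269, -0.0314, 0.2325]
ee_rot: [0.584, 0.784, -0.169, -0.126]
ft_force: [-14.6, -5.6, 7.8]
grip_width: 0.112
grasp_force: 58.9
```

```bash
python3 plan.py; python3 - <<'E'
from h import *
from fit2 import P,st
c=shot('scene','s7');a=cv2.imread('pics/s7.png')[125:215,220:330];cv2.imwrite('pics/s7b.png',cv2.resize(a,None,fx=6.5,fy=6.5,interpolation=cv2.INTER_CUBIC))
# predicted left cover edge (y=110), top face z=96 relative shut, rear x=80 to front x=-80, for several angles
for th in(.87,.92,.97):
    q=[]
    for x,z in((-80,96),(-80,70),(60,96)):
        v=np.array([x-84,z-67]);cs,sn=np.cos(th),np.sin(th)
        q.append((84+cs*v[0]+sn*v[1],110,67-sn*v[0]+cs*v[1]))
    print(th,((proj(c,st(P,q))-[220,125])*6.5).round(0).tolist())
E
```

```text
clock 15.15 grasp rel hinge mm [-116.6   -1.6  172.8] radius 208.43388348208893 angle 0.8996073142757992 tilt -24.3 F [-14.6  -5.6   7.8] [ 0.61  0.65 -1.05  1.38  0.5   1.85 -0.14] target 0.9228583001852734
0.87 [[221.0, 207.0], [256.0, 244.0], [65.0, 351.0]]
0.92 [[207.0, 198.0], [245.0, 233.0], [62.0, 351.0]]
0.97 [[194.0, 189.0], [233.0, 222.0], [59.0, 351.0]]
```

View pics/s7b.png

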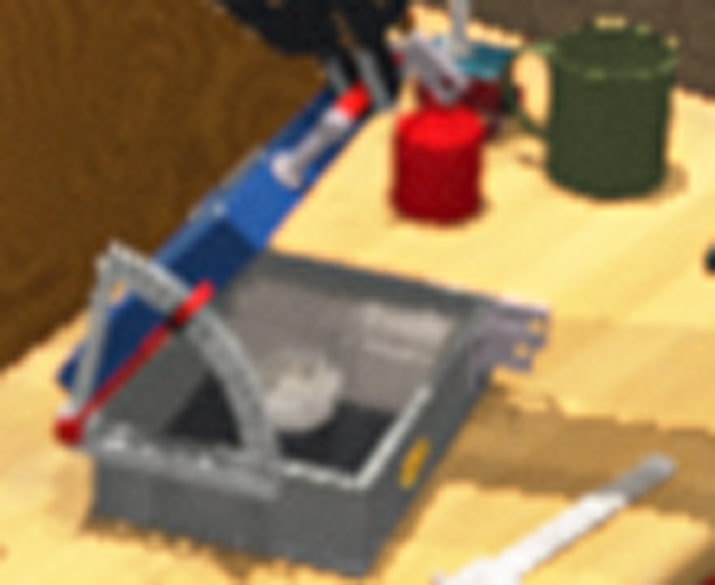

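The scene view shows the cover open, the bar's left end at about (338,120), the left stem's base at (290,170) and the pointer unmoved. I compare these points with predictions.

```bash
python3 - <<'E'
from h import *
from fit2 import P,st
c=load('s7');k=lambda q:((proj(c,st(P,q))-[220,125]+.5)*6.5-.5).round(0).tolist()
for th in(.85,.9,.95):
    q=[]
    for x,y,z in((-122,40,83),(-80,44,83),(-80,110,64)):
        v=np.array([x-84,z-67]);cs,sn=np.cos(th),np.sin(th)
        q.append((84+cs*v[0]+sn*v[1],y,67-sn*v[0]+cs*v[1]))
    print(th,k(q))
for a in(.87,.92,.97):print('flag',a,k([(84-125*np.cos(a),132.7,67+125*np.sin(a)),(84-137*np.cos(a),132.7,67+137*np.sin(a))]))
# sharper crop: compare flag s0 vs s7 by shift
a=cv2.imread('pics/s0.png').astype(int);b=cv2.imread('pics/s7.png').astype(int)
for i in(a,b):
    m=(i[:,:,2]>150)&(i[:,:,1]<70);m[:160]=0;m[200:]=0;m[:,:228]=0;m[:,256:]=0
    y,x=np.nonzero(m);print(len(x),x.mean().round(2),y.mean().round(2))
E
```

```text
0.85 [[348.0, 129.0], [295.0, 176.0], [272.0, 260.0]]
0.9 [[333.0, 116.0], [283.0, 166.0], [261.0, 248.0]]
0.95 [[318.0, 103.0], [271.0, 156.0], [249.0, 237.0]]
flag 0.87 [[200.0, 312.0], [214.0, 300.0]]
flag 0.92 [[192.0, 304.0], [205.0, 290.0]]
flag 0.97 [[182.0, 295.0], [195.0, 281.0]]
12 237.0 183.58
16 242.31 178.19
```

>>> apply_moves(rows=[{"x":0,"y":1,"z":-3,"ax":0.8,"ay":0,"az":0,"gripper":1},{"x":0,"y":1,"z":-3,"ax":0.8,"ay":0,"az":0,"gripper":1},{"x":0,"y":0,"z":0,"ax":0,"ay":0,"az":0,"gripper":1},{"x":0,"y":0,"z":0,"ax":0,"ay":0,"az":0,"gripper":1},{"x":0,"y":0,"z":0,"ax":0,"ay":0,"az":0,"gripper":1}])

```text
clock: 15.62
position: [0.5317, -0.03, 0.2361]
ee_rot: [0.583, 0.782, -0.178, -0.133]
ft_force: [-8.9, -4.1, -1.0]
grip_width: 0.113
grasp_force: 59.1
```

>>> apply_moves(rows=[{"x":0,"y":0,"z":0,"ax":0,"ay":0,"az":0,"gripper":1},{"x":0,"y":0,"z":0,"ax":0,"ay":0,"az":0,"gripper":1},{"x":0,"y":0,"z":0,"ax":0,"ay":0,"az":0,"gripper":1}])

```text
clock: 15.87
position: [0.5316, -0.03, 0.2361]
ee_rot: [0.583, 0.782, -0.178, -0.133]
ft_force: [-8.6, -3.6, -1.5]
grip_width: 0.112
grasp_force: 59.1
```

```bash
python3 plan.py; python3 - <<'E'
from h import *
c=shot('scene','s8')
a=cv2.imread('pics/s8.png')[125:215,220:330].astype(int);b=cv2.imread('pics/s7.png')[125:215,220:330].astype(int)
for i in(b,a):  # red bar blob vs pointer blob
    m=((i[:,:,2]>130)&(i[:,:,1]<80)&(i[:,:,0]<80)).astype(np.uint8);n,l,s,ce=cv2.connectedComponentsWithStats(m)
    print([(s[k,4],s[k,:4].tolist(),ce[k].round(2).tolist()) for k in range(1,n) if s[k,4]>8])
E
```

```text
clock 15.8667 grasp rel hinge mm [-111.5   -1.6  176.3] radius 208.60594377893162 angle 0.9292265746611711 tilt -25.7 F [-8.6 -3.6 -1.5] [ 0.58  0.67 -1.03  1.34  0.5   1.89 -0.14] target 0.9228583001852734
[(np.int32(15), [52, 13, 5, 6], [54.2, 15.13]), (np.int32(194), [61, 14, 14, 21], [66.86, 23.44]), (np.int32(14), [28, 43, 5, 6], [30.07, 45.57]), (np.int32(19), [9, 61, 7, 7], [11.53, 64.74])]
[(np.int32(16), [51, 12, 5, 5], [52.88, 13.62]), (np.int32(206), [60, 14, 15, 21], [66.77, 23.51]), (np.int32(12), [28, 44, 5, 5], [29.92, 45.75]), (np.int32(18), [9, 61, 7, 7], [11.33, 64.89])]
```

The cover is at about 0.92 rad by both the arm pose and the image, and the pointer reads 0.92. It is steady and held, so I hand in.

```bash
python3 -c "
from workcell import *
print(hand_in())"
```

```text
the job is handed in; nothing more can be done
None
```

The pin is in the blue bin and the gripper is holding the cover by its handle at about 0.92 rad, level with the pointer (also about 0.92 rad by my estimate); the job was handed in at about 16 s, and no verdict came back.

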